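Sort returned bead canisters by weight

ROBOT

A 7-joint arm with a two-finger parallel gripper is mounted at the origin on a cart in front of the work surface, level with it; the furniture and walls round the work are solid. World frame = base frame: x ahead of the robot, y to its left, z up, the work surface at z = 0. Lengths are in mm, angles in rad, forces in N, time in s.
With the tool pointing down it reaches from about 350 to 900 mm from the base axis. Payload 7.2 kg.
Tool frame: the origin (TCP) lies midway between the tips of the shut fingers; the grasp point (between the pads) lies 19 mm behind it; z points along the fingers, y is the line along which they close (so a half turn about z gives the same grasp; the last joint's range is limited). The gripper opens to 85 mm and grips with 20 to 120 N. Pads are 22 mm wide; open, the fingers measure 114 mm over their backs; the gripper's body (76 mm by 85 mm) begins 54 mm behind the grasp point. The pads swing forward as they close: fully open they stand 13 mm farther back than shut.
Start: joints at [-1.184, 0.411, -0.013, 1.596, 0.006, 1.134, -0.082], TCP at [274.561, 561.467, 231.297] pointing down, gripper open.
Joint ranges: [-2.95, 2.95], [-0.29, 1.99], [-1.47, 1.44], [0.14, 2.54], [-1.03, 4.17], [0.13, 1.85], [-2.86, 2.86]. Speed limits (rad/s): [2.39, 2.39, 3.01, 3.01, 3.14, 3.14, 3.14].

INTERFACE

Orientations are given as a rotation vector (axis times angle).
In Python, from bench import * gives the robot as it stands. Calls block until the motion is done:
- move_pose(position, orientation): joint-space move of the TCP to a pose.
- servo_line(position, attitude=None, max_speed=150): straight line of the TCP; attitude=None keeps the orientation; max_speed is the mean speed in mm/s.
- move_j(angles): joint-space move.
- command_gripper(opening, grip_force=None): opening from 0.0 (shut) to 1.0 (fully open); grip_force is the grip in N (None keeps the last); returns when the fingers have stopped.
- dwell(seconds).
- solve_ik(position, orientation): joint angles nearest the present ones, or None.
- capture(name): name is "side" or "top"; returns (picture, depth): 400x640x3 uint8, blue, green, red; 400x640 float32, mm along the optical axis (not along the pixel's ray), 0 where there is no reading.
- camera_params(name): a dict with "intrinsics" (3x3 intrinsics, pixels), "rvec" (rotation vector, rad) and "tvec" (3), from world to camera coordinates, as OpenCV has them. Camera axes: x right, y down, z forward; pixel columns grow to the right and rows downward; lengths in mm; the calibration is good to about 2 mm. A picture is of the moment at which its call begins. camera_params takes no time and is no camera call.
A pose or a line that the arm cannot do raises MotionError and nothing moves.
- job_done(): hands the job in; it is judged then, once.
Readings, each from a call of its own:
- get_time_s(): time.
- get_joint_positions(): joint angles.
- get_qvel(): joint speeds.
- get_effort(): joint torques, N m.
- get_position(): TCP position.
- get_ee_rot(): TCP orientation.
- get_force(): force on the tool from outside, world axes, zero at the start.
- get_torque(): the same for the moment, N m.
- get_opening(): opening from 0.0 (shut) to 1.0 (fully open).
- get_grasp_force(): force on a finger pad.
Only numpy, scipy, OpenCV 4.12 (cv2) and the standard library are available. Lean on these libraries where they do the work, as an engineer would, in place of code of your own. Each camera call takes 0.05 s, during which the arm holds its last target. There are 200 camera calls.

TASK

Three identical sealed canisters of metal mixing beads have come back with unknown fills. Lift each one and judge its weight from the load on the wrist, then stand it upright on the floor of the right tray: red if it weighs under 320 g, yellow from 320 to 540 g, green if over 540 g (within 45 g of a limit either neighbour will do; several may belong in one tray, side by side, and a tray may stay empty). Set them down gently without dropping or tipping them, and leave the glue stick, label roll and lancet carton beside them where they stand.

Things in the scene. Friction and masses are not known exactly. Their poses are not given: they have to be found in the camera images.
- can_a_mid (a point): sealed upright canister, 42 mm diameter, 76 mm tall: white, paper band, ribbed blue lid (fixed). All three look alike; each weighs 120 to 750 g, drawn anew every episode. Point: on its axis (z, up), half-way up, 38 mm over its foot. Starts on the table in the near strip, with a bystander about 10 mm from its side (towards the robot, left or right).
- can_b_mid (a point): sealed upright canister, 42 mm diameter, 76 mm tall: white, paper band, ribbed blue lid (fixed). All three look alike; each weighs 120 to 750 g, drawn anew every episode. Point: on its axis (z, up), half-way up, 38 mm over its foot. Starts on the table in the near strip, with a bystander about 10 mm from its side (towards the robot, left or right).
- can_c_mid (a point): sealed upright canister, 42 mm diameter, 76 mm tall: white, paper band, ribbed blue lid (fixed). All three look alike; each weighs 120 to 750 g, drawn anew every episode. Point: on its axis (z, up), half-way up, 38 mm over its foot. Starts on the table in the near strip, with a bystander about 10 mm from its side (towards the robot, left or right).
- can_a: the same canister as can_a_mid; origin at the centre of its underside, z along its axis, up
- can_b: the same canister as can_b_mid; origin at the centre of its underside, z along its axis, up
- can_c: the same canister as can_c_mid; origin at the centre of its underside, z along its axis, up
- tray_red: shallow red tray, fixed; the trays swap places. Outside 172 mm along own x, 102 mm along own y; rim 26 mm, floor 4 mm over the table, walls 4 mm. Body origin: centre of the underside, z up. Takes three canisters in a row along x (at x = -56, 0, +56 mm, y = 0). For canisters under 320 g (spent).
- tray_yellow: shallow yellow tray, fixed; the trays swap places. Outside 172 mm along own x, 102 mm along own y; rim 26 mm, floor 4 mm over the table, walls 4 mm. Body origin: centre of the underside, z up. Takes three canisters in a row along x (at x = -56, 0, +56 mm, y = 0). For canisters of 320 to 540 g (part used).
- tray_green: shallow green tray, fixed; the trays swap places. Outside 172 mm along own x, 102 mm along own y; rim 26 mm, floor 4 mm over the table, walls 4 mm. Body origin: centre of the underside, z up. Takes three canisters in a row along x (at x = -56, 0, +56 mm, y = 0). For canisters over 540 g (full).
- glue_stick: bystander, light: yellow glue stick with a red cap, 26 mm diameter, 90 mm tall, standing upright beside a canister. Origin at the centre of its foot, z up.
- label_roll: bystander: cream roll of paper labels, 62 mm (own x) x 58 mm (own y) x 58 mm tall, standing on its rim beside a canister. Origin at the centre of its underside, z up.
- lancet_box: bystander: white carton with a blue-green top and band, 52 mm (own x) x 92 mm (own y) x 47 mm tall, beside a canister. Origin at the centre of its underside, z up.
- drawer_unit_top (a point): fixed obstacle: middle of the top, 200 mm over the table, of a grey three-drawer unit left of the work (about 200 x 200 mm on plan; a carton and a thermometer lie on it, up to 245 mm over the table). Pass over it or round it with the gripper on the way to the work.
There are look-alikes about, which are no part of the job. Leave any brown or orange look-alike of the can_b alone.

How it is judged (in metres and radians):
On the way:
1. a canister is lifted clear of the table and held up (height (world z) of any of can_a, can_b, can_c above 0.045 m), for 0.2 s.
At the end, for the whole second after the job is handed in: Each canister stands upright (6 degrees) and at rest on the floor of a tray that suits its weight, all its weight on it: red below 365 g, yellow 275 to 585 g, green above 495 g. Glue stick, label roll and lancet carton are within 3 cm of where they stood (((x of can_a in the frame of tray_red between -0.065 and 0.065 m and y of can_a in the frame of tray_red between -0.03 and 0.03 m and z of can_a in the frame of tray_red below 0.01 m and contact force between can_a and tray_red between 0.1962 and 3.60027 N) or (x of can_a in the frame of tray_yellow between -0.065 and 0.065 m and y of can_a in the frame of tray_yellow between -0.03 and 0.03 m and z of can_a in the frame of tray_yellow below 0.01 m and contact force between can_a and tray_yellow between 2.67813 and 5.75847 N) or (x of can_a in the frame of tray_green between -0.065 and 0.065 m and y of can_a in the frame of tray_green between -0.03 and 0.03 m and z of can_a in the frame of tray_green below 0.01 m and contact force between can_a and tray_green above 4.83633 N)) and ((x of can_b in the frame of tray_red between -0.065 and 0.065 m and y of can_b in the frame of tray_red between -0.03 and 0.03 m and z of can_b in the frame of tray_red below 0.01 m and contact force between can_b and tray_red between 0.1962 and 3.60027 N) or (x of can_b in the frame of tray_yellow between -0.065 and 0.065 m and y of can_b in the frame of tray_yellow between -0.03 and 0.03 m and z of can_b in the frame of tray_yellow below 0.01 m and contact force between can_b and tray_yellow between 2.67813 and 5.75847 N) or (x of can_b in the frame of tray_green between -0.065 and 0.065 m and y of can_b in the frame of tray_green between -0.03 and 0.03 m and z of can_b in the frame of tray_green below 0.01 m and contact force between can_b and tray_green above 4.83633 N)) and ((x of can_c in the frame of tray_red between -0.065 and 0.065 m and y of can_c in the frame of tray_red between -0.03 and 0.03 m and z of can_c in the frame of tray_red below 0.01 m and contact force between can_c and tray_red between 0.1962 and 3.60027 N) or (x of can_c in the frame of tray_yellow between -0.065 and 0.065 m and y of can_c in the frame of tray_yellow between -0.03 and 0.03 m and z of can_c in the frame of tray_yellow below 0.01 m and contact force between can_c and tray_yellow between 2.67813 and 5.75847 N) or (x of can_c in the frame of tray_green between -0.065 and 0.065 m and y of can_c in the frame of tray_green between -0.03 and 0.03 m and z of can_c in the frame of tray_green below 0.01 m and contact force between can_c and tray_green above 4.83633 N)) and angle between each of can_a, can_b, can_c's own z axis and vertical below 0.1 rad and linear speed of each of can_a, can_b, can_c below 0.02 m/s and distance of each of glue_stick, label_roll, lancet_box from where it was at the start of the episode below 0.03 m); the robot touches nothing.
It fails at once if a canister is dropped (falls freely more than about 1 cm) ((linear speed of can_a above 0.5 m/s and contact force between the fingers and can_a below 0.1 N) or (linear speed of can_b above 0.5 m/s and contact force between the fingers and can_b below 0.1 N) or (linear speed of can_c above 0.5 m/s and contact force between the fingers and can_c below 0.1 N)).
It fails at once if a canister is tipped over (leans more than 35 degrees) (angle between any of can_a, can_b, can_c's own z axis and vertical above 0.6 rad).
It fails at once if the glue stick, label roll or carton is pushed more than 3 cm from its place or tipped over (distance of any of glue_stick, label_roll, lancet_box from where it was at the start of the episode above 0.03 m or angle between any of glue_stick, label_roll, lancet_box's own z axis and vertical above 0.5 rad).
It also fails if it takes over 72 s, if anything falls off the work surface, if the arm or the gripper's body presses on something with over 40 N, if the wrist force passes 120 N, or if a joint passes its speed limit or range.

## Working session

There is one attempt and no reset: what is moved stays moved. The work goes in short steps, each a Python script; the robot and the scene stay as the last script left them, time stands still between calls to the robot, and variables do not carry over. Pictures are saved under pics/ and viewed, at most 10 in all, crops included, and the job is handed in when it is done.

```bash
mkdir -p pics; python3 - <<'E'
from bench import *
import cv2,numpy as np
for n in("top","side"):
    p,d=capture(n); cv2.imwrite(f"pics/{n}0.png",p); np.save(f"{n}0.npy",d)
    c=camera_params(n); R=cv2.Rodrigues(np.array(c["rvec"],float))[0]; print(n,c["intrinsics"],-R.T@np.array(c["tvec"]).ravel())
print(get_time_s(),get_ee_rot(),get_force())
E
```

```text
top [[388.98000374   0.         320.98060108]
 [  0.         388.98000374 196.84562894]
 [  0.           0.           1.        ]] [ 316.46331982 -131.25215417 1331.83322519]
side [[453.95428489   0.         326.9552326 ]
 [  0.         453.95428489 200.72652125]
 [  0.           0.           1.        ]] [ -42.0680659  -969.92846523  849.84004017]
0.1 [-7.08112092e-01 -3.06056369e+00  2.24724040e-03] [-0.56447265  1.25338338 -0.03907854]
```

View pics/top0.png

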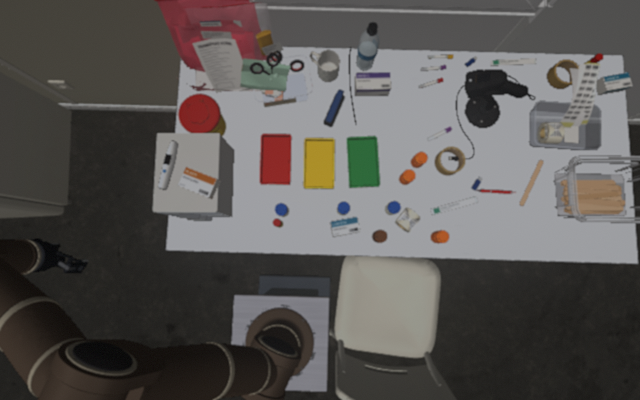

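View pics/side0.png

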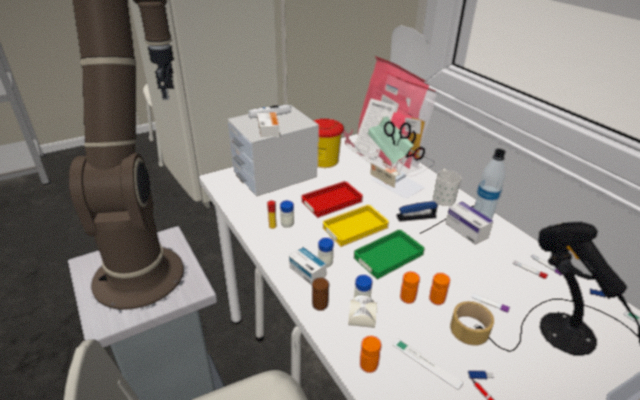

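Top view: the candidates are the blue-lid white canisters at (281,210), (344,208) and (394,207). The look-alikes are brown (380,236) and orange (420,158), (408,177), (440,237). The bystanders are the glue stick (278,223), carton (344,227) and roll (407,218). The trays are red (276,159), yellow (320,163) and green (363,161). I choose the three blue lids and check them in a crop.

```bash
cat > h.py <<'E'
from bench import *
import cv2,numpy as np
def world(name,d):
    c=camera_params(name);K=np.array(c["intrinsics"]);R=cv2.Rodrigues(np.array(c["rvec"],float))[0];t=np.array(c["tvec"],float).ravel()
    v,u=np.mgrid[:400,:640]
    P=np.stack([(u-K[0,2])/K[0,0]*d,(v-K[1,2])/K[1,1]*d,d],-1)
    return (P-t)@R
E
python3 - <<'E'
from h import *
p=cv2.imread("pics/top0.png");W=world("top",np.load("top0.npy"))
hsv=cv2.cvtColor(p,cv2.COLOR_BGR2HSV)
cv2.imwrite("pics/crop.png",cv2.resize(p[130:250,250:450],None,fx=4,fy=4,interpolation=cv2.INTER_CUBIC))
def rep(n,m,box=None):
    Z=W[m]; r=cv2.minAreaRect(Z[:,:2].astype(np.float32)); print(n,len(Z),np.round(np.median(Z,0)),"rect",np.round(r[0]),np.round(r[1]),round(r[2],1))
z=W[...,2]
def box(u0,u1,v0,v1):
    b=np.zeros(z.shape,bool);b[v0:v1,u0:u1]=1;return b
for n,(u,v) in dict(A=(281,210),B=(344,208),C=(394,207)).items():
    rep(n,box(u-10,u+11,v-10,v+9)&(z>66)&(z<90))
rep("glue",box(268,288,216,232)&(z>60)); rep("glue_low",box(268,288,218,232)&(z>20))
rep("carton",box(325,362,217,240)&(z>35)); rep("roll",box(394,423,203,235)&(z>35)&(z<64)); rep("rollall",box(394,423,203,235)&(z>10)&(z<64))
rep("brown",box(370,390,228,245)&(z>40))
for n,u in dict(red=276,yel=320,grn=363).items():
    b=box(u-22,u+22,128,195)&(hsv[...,1]>120)&(z<40)
    rep(n,b); rep(n+"rim",b&(z>15))
print("table",np.median(z[box(440,470,195,204)]))
rep("drawer",box(150,240,125,220)&(z>150)); print(np.nanmax(z[box(150,240,125,220)]))
E
```

```text
A 129 [434.   6.  75.] rect [431.   6.] [49. 40.] 13.0
B 123 [ 446. -198.   75.] rect [ 446. -198.] [38. 38.] 27.3
C 130 [ 453. -361.   74.] rect [ 452. -362.] [39. 40.] 29.3
glue 65 [390.  15.  88.] rect [360. -53.] [178.  24.] 65.7
glue_low 72 [390.  13.  88.] rect [360. -53.] [178.  24.] 65.7
carton 444 [ 386. -204.   46.] rect [ 377. -183.] [ 67. 144.] 24.5
roll 345 [ 415. -413.   55.] rect [ 421. -407.] [76. 63.] 52.0
rollall 378 [ 414. -411.   55.] rect [ 421. -407.] [76. 63.] 52.5
brown 146 [ 356. -316.   74.] rect [ 349. -233.] [ 40. 210.] 6.7
red 1441 [615.  38.   4.] rect [611.  36.] [173. 102.] 0.4
redrim 208 [602.  19.  26.] rect [611.  36.] [173. 102.] 0.4
yel 1462 [ 605. -113.    5.] rect [ 602. -113.] [173. 100.] 1.4
yelrim 217 [ 584. -130.   26.] rect [ 602. -113.] [173. 100.] 1.4
grn 1338 [ 612. -268.    4.] rect [ 611. -266.] [172.  95.] 4.4
grnrim 113 [ 567. -308.   26.] rect [ 610. -267.] [171.  94.] 4.2
table 0.7088006823058001
drawer 5573 [515. 265. 204.] rect [510. 115.] [553. 294.] 79.9
1331.833225194052
```

View pics/crop.png

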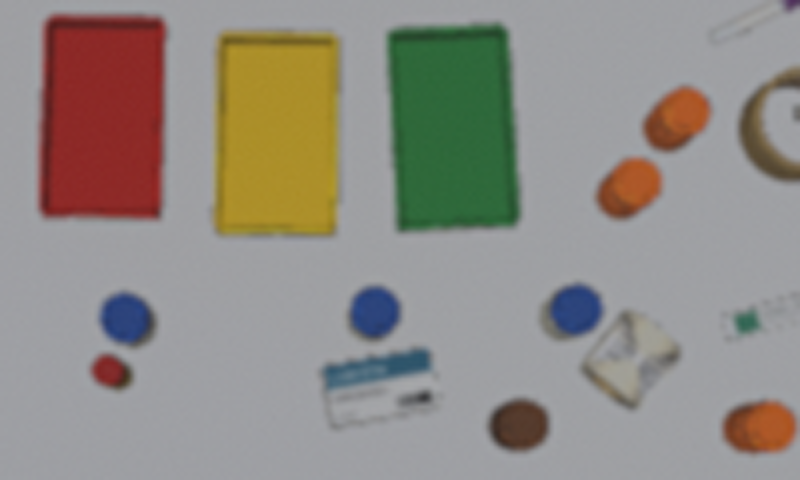

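The crop confirms three white canisters with blue lids. Glue stick and carton stand robot-side of the first two, and the roll is on the diagonal of the third. I'll grip across each bystander direction.

```bash
cat >> h.py <<'E'
from scipy.spatial.transform import Rotation as Ro
def down(deg):  # finger closing line at deg from world x
    a=np.radians(deg);c,s=np.cos(a),np.sin(a)
    return Ro.from_matrix(np.array([[-s,c,0],[c,s,0],[0,0,-1]])).as_rotvec() if 0 else Ro.from_matrix(np.column_stack([(-s,c,0),(c,s,0),(0,0,-1)])).as_rotvec()
def best(pos,deg):   # half turn gives same grasp: take nearer joint solution
    q0=np.array(get_joint_positions());c=[]
    for k in(0,180):
        q=solve_ik(pos,down(deg+k))
        if q is not None:c.append((abs(np.array(q)-q0).max(),deg+k))
    return min(c)[1]
def fz(n=15):
    dwell(.25);r=[]
    for _ in range(n): r.append(get_force()[2]);dwell(.01)
    return np.mean(r)
GZ=30
def pick(x,y,deg):
    deg=best([x,y,200],deg); o=down(deg)
    move_pose([x,y,200],o); command_gripper(1.0)
    servo_line([x,y,110],max_speed=200); f0=fz()
    servo_line([x,y,GZ],max_speed=90)
    command_gripper(0.0,60); op=get_opening(),get_grasp_force()
    servo_line([x,y,GZ+80],max_speed=90); dwell(.3); f1=fz()
    m=(f0-f1)/9.81*1000
    print("t",get_time_s(),"open/grip",op,get_opening(),"mass g",m); return m
TR=dict(red=(611,36,.4),yellow=(602,-113,0),green=(611,-267,2.3))
def place(tray,off):
    cx,cy,yaw=TR[tray];a=np.radians(yaw);x,y=cx+off*np.cos(a),cy+off*np.sin(a)
    p=get_position();servo_line([p[0],p[1],200],max_speed=200)
    o=down(best([x,y,200],90+yaw));move_pose([x,y,200],o)
    servo_line([x,y,GZ+10],max_speed=120); f0=fz()
    z=GZ+7
    while z>GZ-1:
        servo_line([x,y,z],max_speed=20);dwell(.08);f=np.mean([get_force()[2] for _ in range(5)])
        if f-f0>1.2: break
        z-=.7
    print("touch z",z,"df",f-f0)
    command_gripper(.75);dwell(.2)
    servo_line([x,y,200],max_speed=200);print("t",get_time_s())
E
python3 - <<'E'
from h import *
p=get_position();o=get_ee_rot()
servo_line([p[0],p[1],340],max_speed=250)
move_pose([434,6,330],down(best([434,6,330],90)))
print(get_time_s(),get_position())
pick(434,6,100)
E
```

```text
2.7583 [434.1991324    6.82429196 329.9406799 ]
t 7.775 open/grip (0.4768773021280102, 59.632471203804016) 0.4771168967384021 mass g 291.56414018030904
```

About 292 g, so this one goes in red.

```bash
python3 - <<'E'
from h import *
place("red",50)
pick(446,-198,90)
E
```

```text
touch z 34.19999999999999 df 6.074118899761412
t 14.3917
t 20.1667 open/grip (0.48043086554814013, 59.83621895313263) 0.47314063823329 mass g 494.869289224368
```

```bash
sed -i 's/z-=.7/z-=.4/' h.py; python3 - <<'E'
from h import *
place("yellow",50)
pick(453,-361,-37)
p,d=capture("side");cv2.imwrite("pics/s1.png",p)
E
```

```text
touch z 34.20000000000001 df 8.05437785619742
t 27.7583
t 33.5917 open/grip (0.47579209529133154, 60.150039196014404) 0.4751794757366717 mass g 429.95523392368324
```

View pics/s1.png

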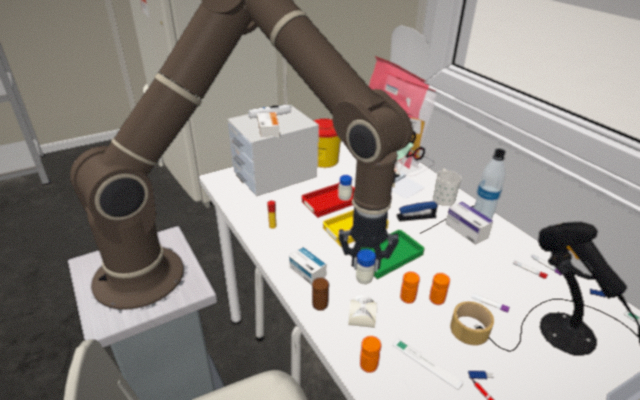

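The side view shows canister 1 upright in red (345,187), canister 3 held (365,265), and the bystanders in place at (271,214), (308,264) and (362,312). At 430 g, canister 3 goes in yellow.

```bash
python3 - <<'E'
from h import *
place("yellow",-50)
p=get_position();move_pose([450,-330,300],get_ee_rot())
p,d=capture("side");cv2.imwrite("pics/s2.png",p[150:350,180:460].repeat(2,0).repeat(2,1))
p,d=capture("top");cv2.imwrite("pics/t2.png",cv2.resize(p[120:250,250:450],None,fx=4,fy=4))
W=world("top",d)
for n,(cx,cy,_) in TR.items():
    m=(abs(W[...,0]-cx)<86)&(abs(W[...,1]-cy)<51)&(W[...,2]>68)&(W[...,2]<90)
    k,l,s,c=cv2.connectedComponentsWithStats(m.astype(np.uint8))
    for i in range(1,k):
        if s[i,4]>20: print(n,s[i,4],W[l==i].mean(0).round(),W[l==i][:,2].std().round(1))
print(get_time_s())
E
```

```text
touch z 34.20000000000001 df 6.050121719636762
t 41.6083
red 127 [661.  35.  78.] 2.7
yellow 126 [ 651. -113.   79.] 2.9
yellow 127 [ 554. -113.   79.] 2.8
42.725
```

View pics/s2.png

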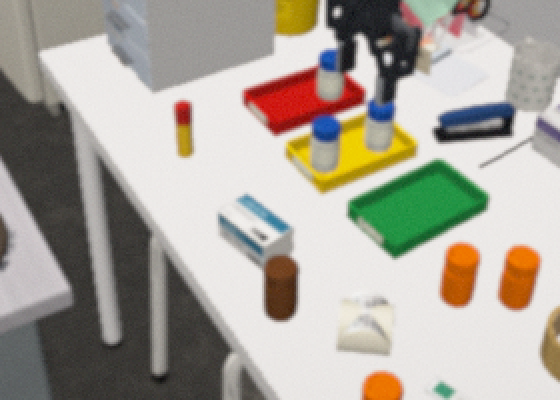

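View pics/t2.png

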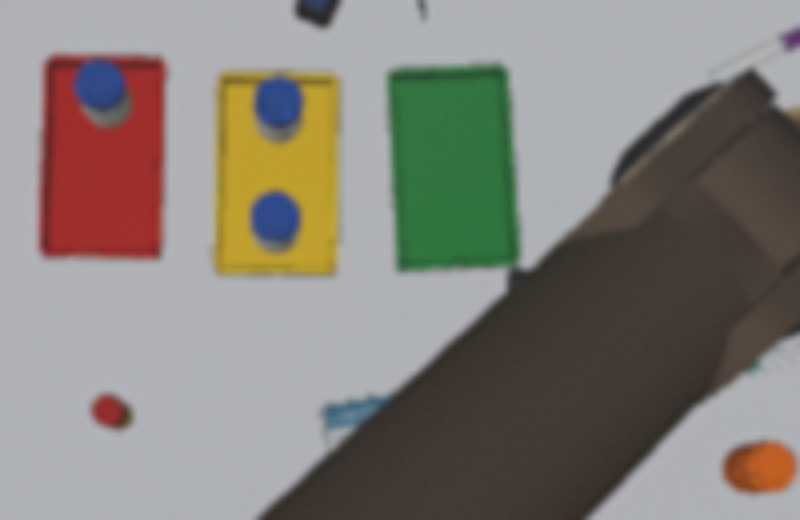

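Top crop: one canister is upright in red (100,90) and two are upright in yellow (278,105) and (275,220). In the side crop the bystanders are undisturbed at (183,128), (257,232) and (366,325). Handing in.

```bash
python3 -c "
from bench import *
print(job_done())"
```

```text
the job is handed in; nothing more can be done
None
```

I handed the job in: the canister weighing about 292 g is in the red tray and the two at about 495 g and 430 g are in yellow, all upright and the bystanders where they stood in the last pictures; no verdict came back.

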